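Set the soap tray and its keeper tube on the sloping display

ROBOT

A 6-joint arm with a two-finger parallel gripper is mounted at the origin on the work surface. World frame = base frame: x ahead of the robot, y to its left, z up, the work surface at z = 0. Lengths are in mm, angles in rad, forces in N, time in s.
With the tool pointing down it reaches from about 400 to 925 mm from the base axis. Payload 12.5 kg.
Tool frame: the origin (TCP) lies midway between the tips of the shut fingers; the grasp point (between the pads) lies 19 mm behind it (env.grip_depth is the distance from the TCP to the grasp point, in mm); z points along the fingers, y is the line along which they close (so a half turn about z gives the same grasp; the last joint's range is limited). The gripper opens to 95 mm and grips with 3 to 60 N. Pads are 20 mm wide; open, the fingers measure 119 mm over their backs; the gripper's body (75 mm by 180 mm) begins 59 mm behind the grasp point.
Start: joints at [1.175, 0.491, 1.559, -0, 1.092, -0.106], TCP at [178.583, 598.961, 214.661] pointing down, gripper open.
Joint ranges: [-3.1, 3.1], [-0.84, 2.19], [0.05, 2.79], [-1.13, 4.28], [0.06, 2.93], [-2.69, 2.69]. Speed limits (rad/s): [2.22, 2.22, 2.79, 3.14, 3.14, 3.14].

INTERFACE

Orientations are given as [roll, pitch, yaw] about the fixed x, y, z axes, in that order (R = Rz(yaw) Ry(pitch) Rx(roll)).
In Python, from cell import monitor, viewer, order, env gives the robot as it stands.
- The arm moves only by the tool move_arm, never from a script. Its argument "moves" is one flat list of numbers, 4 for each row, row after row: the shift along the tool's x, y, z normalised to -1 to 1, where 1 is 0.15 m, then the turn about the tool's z normalised to -1 to 1, where 1 is pi/2 rad. A call has 1 to 10 rows; each row shifts and turns the commanded pose from where the row before left it, along the tool's axes as they then stand; what a row does not reach is not made up. A row lasts 1/8 s, in which the tool goes at most 62.5 mm and 10.7 degrees, less where a joint would pass 70% of its speed; a pose out of reach is approached as far as the arm can. A call with a number of a shift or a turn outside -1 to 1 is refused whole. A call with a gripper value outside its range is refused whole. "claw" is the finger opening in mm, from 0 to 95.1, set as the call begins (left out, the last holds). The fingers move at their own pace and stop on an object; the grip force is fixed at half the most. Time passes only in rows, so rows that do not move let the fingers close. It gives the time, the measured TCP pose, the force, the opening and the grip force at its end, in the units of the state.
- monitor.state(): the state, without advancing time (a new reading comes with each control period).
- viewer.read_camera(name): name is "scene" or "top" or "wrist"; returns the picture (480x640x3 uint8, red, green, blue); there is no depth.
- viewer.camera_info(name): a dict with "K" (3x3 intrinsics, pixels), "camera_from_world" (4x4, takes a point from world to camera coordinates). Camera axes: x right, y down, z forward; pixel columns grow to the right and rows downward; lengths in mm; the calibration is good to about 2 mm. A picture is of the moment at which its call begins: read the wrist's pose just before it. camera_info takes no time and is no camera call; for the wrist camera it gives the pose at the moment of the call.
- order.job_done(): hands the job in; it is judged then, once.
The state is a dict: "t": time; "joints": joint angles; "qvel": joint speeds; "tau": joint torques, N m; "eef_pos": TCP position; "tcp_rot": TCP orientation; "ft_force": force on the tool from outside, world axes, zero at the start; "moment": the same for the moment, N m; "opening": opening from 0.0 (shut) to 1.0 (fully open); "grip_force": force on a finger pad.
Only numpy, scipy, OpenCV 4.12 (cv2) and the standard library are available. Lean on these libraries where they do the work, as an engineer would, in place of code of your own. Each camera call takes 0.05 s, during which the arm holds its last target. There are 200 camera calls.

TASK

Push the tray of soaps up the sloping display stand until it rests against the stop board at the top, then slide the brass keeper tube crosswise through the bores of both side cheeks, just downhill of the tray, from either side, until its two engraved rings are flush with the outer faces of the cheeks. Let go of the tube and leave the candle, bottle, soap stack and bear on the counter where they stand.

Things in the scene. Friction and masses are not known exactly. Their poses are not given: they have to be found in the camera images.
- stand: fixed light-wood stand: a bed 76 mm wide sloping up at 12 degrees between two upright cheeks (14 mm thick, 40 mm above the bed); base board 240 x 120 mm. Frame lies in the slope: x uphill along the bed, y crosswise (left, looking uphill), z square to the bed. Origin on the bed, mid-width, below the bores' axis, 40 mm above the counter. Bed runs from x = -70 mm (open low end, robot side) to +126.
- bore_left (a point): centre of the bore's mouth on the left cheek's outer face, at (0, +52, +20) mm in the stand's frame; axes as the stand's. Each cheek has one round through bore, 25 mm across, with a thin brass rim; both lie on one level crosswise axis about 60 mm above the counter.
- bore_right (a point): centre of the right bore's mouth on the outer face of the right cheek, at (0, -52, +20) mm in the stand's frame. Axes as the stand's.
- bore_mid (a point): point on the bores' common axis midway between the cheeks, at (0, 0, +20) mm in the stand's frame. Axes as the stand's.
- stop (a point): middle of the face of the stop board across the bed's top end, 15 mm above the bed, at (+126, 0, +15) mm in the stand's frame; the board stands 62 mm above the bed. Axes as the stand's.
- tray: loose dark-wood tray 110 x 70 mm (x, y), walls 34 mm high, 6 mm thick, with four soaps fixed in it (47 mm high in all), 0.3 to 0.55 kg. Starts part way up the bed, over the bores' axis, 3 mm play to each cheek; friction keeps it where it is left, 2 to 5 N push it uphill, more where it rubs a cheek. Origin: middle of its underside; x uphill along its length, z square to the bed.
- tray_low (a point): middle of the outer face of the tray's low end wall, 15 mm above the bed: the face to push on. Axes as the tray's. With the tray home this face is 16 mm uphill of the bores' axis.
- tray_high (a point): middle of the outer face of the tray's high end wall, 15 mm above the bed; it meets point stop when the tray is home. Axes as the tray's.
- tube: loose brass tube, 22 mm across, 200 mm long, 0.1 to 0.16 kg, both ends alike, closed by domed plugs (last 8 mm taper to 15 mm across). Lies on the counter left or right of the stand. Origin at its middle, on its axis; x along it. Two dark engraved rings 52 mm either side of the middle, as far apart as the cheeks' outer faces. In the bores it rests about 1.5 mm low and stays where left.
- candle: bystander: cream candle with a wooden lid, 74 mm across, 84 mm high, 0.35 kg, standing on the other side of the stand from the tube; origin at the centre of its underside, z up.
- oil_bottle: bystander: amber bottle with a black cap, 54 mm across, 150 mm high, 0.25 kg, beyond the stand on the left; origin at the centre of its underside, z up.
- soap_stack: bystander: two banded soap bars, one on the other, 60 x 90 x 48 mm in all (x, y, z), 0.28 kg, beyond the stand on the right; origin at the centre of its underside.
- bear_candle: bystander: small bear-shaped candle, 60 mm across, 87 mm high, 0.15 kg, beyond the stand; origin at the centre of its underside, z up.

How it is judged (in metres and radians):
On the way:
1. the tray rests against the stop board at the top of the slope, with the tube still outside the stand (x of tray_high in the frame of stop between -0.004 and 0.004 m and z of tray_high in the frame of stop between -0.004 and 0.004 m and angle between the z axis of tray and the z axis of stand, either way round below 0.06 rad and distance between tube and bore_mid above 0.145 m), for 0.2 s.
At the end, for the whole second after the job is handed in: The tray sits flat on the bed with its high end within 4 mm of the stop board; the tube lies through both bores with its middle within 4 mm of midway between the cheeks (both rings within 4 mm of flush) and square to the cheeks within 0.06 rad; both at rest (x of tray_high in the frame of stop between -0.004 and 0.004 m and z of tray_high in the frame of stop between -0.004 and 0.004 m and angle between the z axis of tray and the z axis of stand, either way round below 0.06 rad and x of tube in the frame of bore_mid between -0.004 and 0.004 m and y of tube in the frame of bore_mid between -0.004 and 0.004 m and z of tube in the frame of bore_mid between -0.004 and 0.004 m and angle between the x axis of tube and the y axis of stand, either way round below 0.06 rad and linear speed of each of tray, tube below 0.01 m/s); the robot touches nothing.
It fails at once if the candle is shifted by more than 25 mm or tipped over (distance of candle from where it was at the start of the episode above 0.025 m or angle between candle's own z axis and vertical above 0.4 rad).
It fails at once if the bottle is shifted by more than 25 mm or tipped over (distance of oil_bottle from where it was at the start of the episode above 0.025 m or angle between oil_bottle's own z axis and vertical above 0.4 rad).
It fails at once if the soap stack is shifted by more than 25 mm or tipped over (distance of soap_stack from where it was at the start of the episode above 0.025 m or angle between soap_stack's own z axis and vertical above 0.4 rad).
It fails at once if the bear candle is shifted by more than 25 mm or tipped over (distance of bear_candle from where it was at the start of the episode above 0.025 m or angle between bear_candle's own z axis and vertical above 0.4 rad).
It also fails if it takes over 64 s, if anything falls off the work surface, if the arm or the gripper's body presses on something with over 40 N, if the wrist force passes 120 N, or if a joint passes its speed limit or range.

## Working session

There is one attempt and no reset: what is moved stays moved. The work goes in short steps, Python scripts to look and compute and a tool call to move; the robot and the scene stay as the last step left them, time stands still between calls to the robot, and variables do not carry over. Pictures are saved under pics/ and viewed, at most 10 in all, crops included, and the job is handed in when it is done.

Besides the shell and the picture viewer there is one more tool, called after "Call:" in YAML: its name, and indented under it one key for each argument. move_arm: Moves the arm, as the interface text tells. Scaled input: -1 to 1 covers 0.15 m each way for a shift and pi/2 rad each way for a turn. Its arguments: {"type":"object","properties":{"moves":{"type":"array"},"claw":{"type":"number"}},"required":["moves"]}

```bash
ls; mkdir -p pics; cat > h.py <<'E'
import numpy as np, cv2
from cell import monitor, viewer, order, env
def shot(n,f):
    im=viewer.read_camera(n); cv2.imwrite('pics/'+f,im[:,:,::-1]); return im
def ray(n,u,v,z):
    i=viewer.camera_info(n);K=np.array(i['K']);T=np.array(i['camera_from_world'])
    d=T[:3,:3].T@np.linalg.inv(K)@[u,v,1];c=-T[:3,:3].T@T[:3,3]
    return c+d*(z-c[2])/d[2]
def proj(n,p):
    i=viewer.camera_info(n);K=np.array(i['K']);T=np.array(i['camera_from_world'])
    q=K@(T[:3,:3]@np.array(p,float)+T[:3,3]);return q[:2]/q[2]
E
python3 - <<'E'
from h import *
s=monitor.state();print(s['eef_pos'],s['tcp_rot'],s['ft_force'],s['opening'])
shot('top','top0.png');shot('scene','sc0.png')
for n in('top','scene'):
    T=np.array(viewer.camera_info(n)['camera_from_world']);print(n,-T[:3,:3].T@T[:3,3],T[:3,:3].round(2))
E
```

```text
pics
[178.48031966 598.72719925 214.08383907] [-3.14052396e+00 -1.11920765e-04  2.85177443e+00] [-0.25488904 -0.6924699   0.57079296] 1.0039904165005296
top [568.22716528  -9.77027329 835.31178003] [[-0.01 -1.    0.  ]
 [-1.    0.01 -0.07]
 [ 0.07 -0.   -1.  ]]
scene [1013.28516557 -334.00699538  942.42860275] [[ 0.69  0.73 -0.01]
 [ 0.62 -0.59 -0.52]
 [-0.38  0.36 -0.85]]
```

View pics/top0.png

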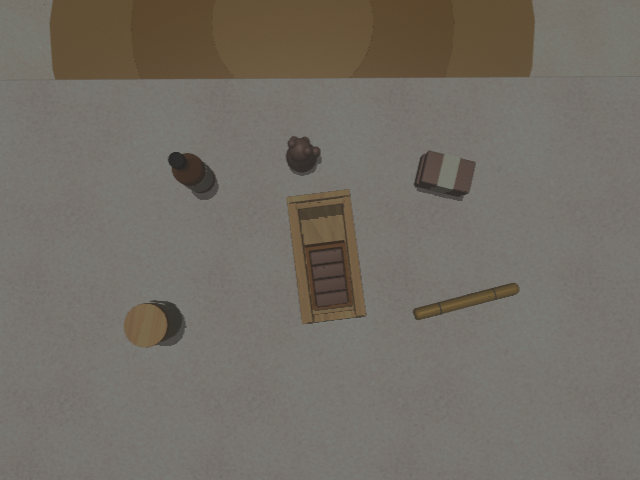

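View pics/sc0.png

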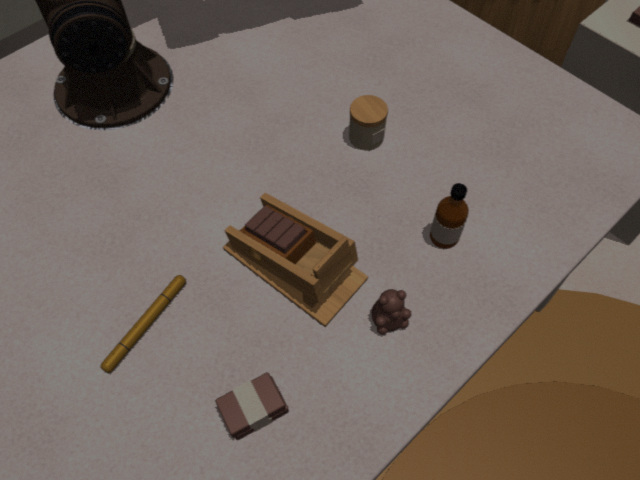

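Top view: stand with cheek low-end outer corners at about (301,323) and (366,317). The tube is on the right, its ends at about (415,314) and (519,287). The candle is at left, with bottle, bear and soaps beyond the stand. Next I'll zoom in on the stand and tube.

```bash
python3 - <<'E'
import cv2
im=cv2.imread('pics/top0.png')
c=cv2.convertScaleAbs(im[180:335,275:375],alpha=2.2)
c=cv2.resize(c,None,fx=3.8,fy=3.8,interpolation=cv2.INTER_CUBIC)
d=cv2.convertScaleAbs(im[275:330,405:530],alpha=2.2)
d=cv2.resize(d,None,fx=3.2,fy=3.2,interpolation=cv2.INTER_CUBIC)
import numpy as np
o=np.zeros((590,790,3),np.uint8);o[:c.shape[0],:c.shape[1]]=c;o[:d.shape[0],385:385+d.shape[1]]=d
cv2.imwrite('pics/z.png',o);print(c.shape,d.shape)
E
```

```text
(589, 380, 3) (176, 400, 3)
```

View pics/z.png

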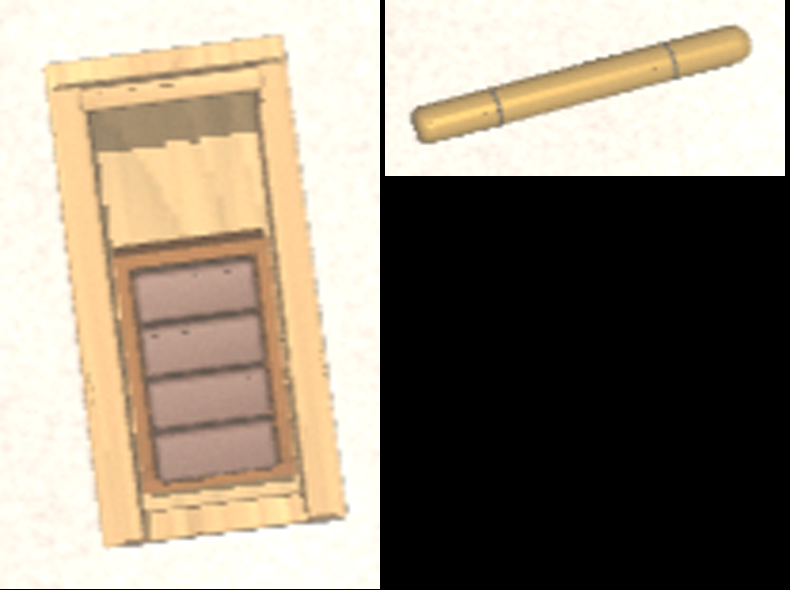

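Enlarged: the tray, cheeks and stop board edges are clear. Stop front top edge runs (55,88)–(285,62) in crop, and the inner cheek edges are (90,110)–(143,535) and (262,90)–(305,515). The tube's rings are at about (497,108) and (673,62). I'll fit the stand and check the result in the scene view.

```bash
cat >> h.py <<'E'
a=np.radians(12)
def stand(p,q):  # q=x,y,yaw ; stand-frame mm -> world
    x,y,z=p; X=x*np.cos(a)-z*np.sin(a); Z=40+x*np.sin(a)+z*np.cos(a)
    c,s=np.cos(q[2]),np.sin(q[2]); return np.array([q[0]+c*X-s*y,q[1]+s*X+c*y,Z])
E
python3 - <<'E'
from h import *
from scipy.optimize import least_squares
A=lambda u,v:np.array([275+(u+.5)/3.8-.5,180+(v+.5)/3.8-.5])
B=lambda u,v:np.array([405+(u-385+.5)/3.2-.5,275+(v+.5)/3.2-.5])
L=[((-60,38,40),(110,38,40),(90,110),(143,535)),((-60,-38,40),(110,-38,40),(262,90),(305,515)),((126,50,62),(126,-50,62),(55,88),(285,62)),((-70,51,40),(-70,38.5,40),(106,545),(140,542)),((-70,-38.5,40),(-70,-51,40),(307,522),(345,515))]
def r(q):
    o=[]
    for p1,p2,a1,a2 in L:
        a1,a2=A(*a1),A(*a2);n=np.array([-(a2-a1)[1],(a2-a1)[0]]);n/=np.linalg.norm(n)
        o+=[n@(proj('top',stand(p,q))-a1) for p in(p1,p2)]
    return np.array(o)
s=least_squares(r,[560,-20,.1]);q=s.x;print(q,r(q).round(1))
e1=ray('top',*B(412,124),11);e2=ray('top',*B(750,40),11);m1=ray('top',*B(497,108),11+7);m2=ray('top',*B(673,60),11+7)
print(e1,e2,np.linalg.norm(e2-e1),(e1+e2)/2,m1,m2,np.linalg.norm(m2-m1),(m1+m2)/2,np.arctan2(*(e1-e2)[[1,0]]))
for t in [(145,490),(298,475),(115,248),(265,232)]: print(t)
def rt(x):
    return [ (proj('top',stand((x[0]+sx*55,x[1]+sy*35,34),q))-A(*p))[k] for sx,sy,p in((-1,1,(145,492)),(-1,-1,(298,472)),(1,1,(115,255)),(1,-1,(266,238))) for k in(0,1)]
t=least_squares(rt,[-10,0]);print('tray',t.x,np.round(t.fun,1))
for n,p in dict(candle=ray('top',146,326,84),bott=ray('top',178,159,150),bear=ray('top',302,152,60),soap=ray('top',447,173,48)).items():print(n,p.round())
im=cv2.imread('pics/sc0.png')
im=cv2.convertScaleAbs(im,alpha=1.8)
c=cv2.resize(im[185:375,90:380],None,fx=2.7,fy=2.7,interpolation=cv2.INTER_CUBIC)
def dr(p,col):
    u=(proj('scene',p)-[90,185]+.5)*2.7-.5;cv2.circle(c,tuple(int(v) for v in u),3,col,1)
for y in(52,38,-38,-52):
    for x in(-70,126): dr(stand((x,y,40),q),(0,0,255))
for th in np.arange(0,6.28,.5): dr(stand((12.5*np.cos(th),-52,20+12.5*np.sin(th)),q),(255,0,0))
for e in(e1,e2):dr(e,(0,255,0))
dr(stand((126,38,62),q),(255,0,255));dr(stand((126,-38,62),q),(255,0,255))
print(c.shape);cv2.imwrite('pics/z2.png',c)
E
```

```text
[ 5.70284717e+02 -1.87475956e+01  1.10319029e-01] [ 0.3  0.1 -0.6  0.   5.3  5.1 -2.8 -3.  -2.9 -2.4]
[ 493.83791014 -175.60176033   11.        ] [ 540.99846994 -373.09733078   11.        ] 203.04831629192367 [ 517.41819004 -274.34954555   11.        ] [ 503.26924385 -223.19526473   18.        ] [ 530.0445811  -325.22577432   18.        ] 105.48527656908853 [ 516.65691248 -274.21051953   18.        ] 1.8051997323372484
(145, 490)
(298, 475)
(115, 248)
(265, 232)
tray [ 1.27761946 -0.00759248] [-0.4 -0.1 -0.6  0.4 -0.   0.   1.  -0.3]
candle [482. 289.  84.]
bott [750. 218. 150.]
bear [785.  27.  60.]
soap [ 748. -235.   48.]
(513, 783, 3)
```

View pics/z2.png

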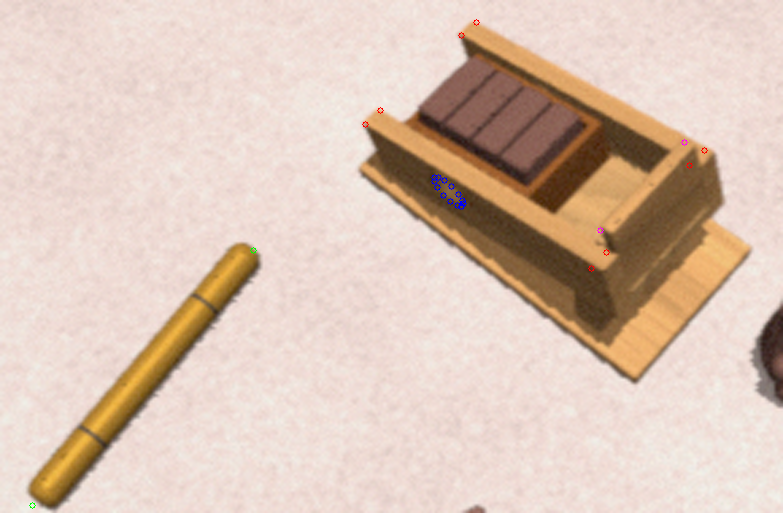

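The scene overlay shows I misread the stop edge: the upper strip is the base board. The stop's front top edge is really (88,110)–(260,92), so I'll refit with that.

```bash
python3 - <<'E'
from h import *
from scipy.optimize import least_squares
A=lambda u,v:np.array([275+(u+.5)/3.8-.5,180+(v+.5)/3.8-.5])
L=[((-60,38,40),(110,38,40),(90,110),(143,535)),((-60,-38,40),(110,-38,40),(262,90),(305,515)),((126,38,62),(126,-38,62),(88,110),(260,92)),((-70,51,40),(-70,38.5,40),(106,545),(140,542)),((-70,-38.5,40),(-70,-51,40),(307,522),(345,515))]
def r(q):
    o=[]
    for p1,p2,a1,a2 in L:
        a1,a2=A(*a1),A(*a2);n=np.array([-(a2-a1)[1],(a2-a1)[0]]);n/=np.linalg.norm(n)
        o+=[n@(proj('top',stand(p,q))-a1) for p in(p1,p2)]
    return np.array(o)
q=least_squares(r,[560,-20,.1]).x;print(q,r(q).round(1))
def rt(x):
    return [ (proj('top',stand((x[0]+sx*55,x[1]+sy*35,34),q))-A(*p))[k] for sx,sy,p in((-1,1,(145,492)),(-1,-1,(298,472)),(1,1,(115,255)),(1,-1,(266,238))) for k in(0,1)]
t=least_squares(rt,[-10,0]);print('tray',t.x,np.round(t.fun,1))
for p in [(-72,0,15),(-72,0,90),(6,0,12),(0,0,20),(0,-52,20)]: print(p,stand(p,q).round(1))
E
```

```text
[ 5.66276510e+02 -1.90755110e+01  1.09073122e-01] [ 0.5  0.1 -0.5 -0.   1.   0.5 -0.5 -0.7 -0.5 -0. ]
tray [ 5.39021768 -0.11351558] [-0.4 -0.1 -0.7  0.5 -0.  -0.   1.1 -0.3]
(-72, 0, 15) [493.2 -27.1  39.7]
(-72, 0, 90) [477.7 -28.8 113.1]
(6, 0, 12) [569.6 -18.7  53. ]
(0, 0, 20) [562.1 -19.5  59.6]
(0, -52, 20) [567.8 -71.2  59.6]
```

```bash
cat >> h.py <<'E'
Q=np.array([566.3,-19.1,.109])
def plan(wps,step=55.,pose=None):
    """wps: list of (x,y,z,yaw,[step]); prints tool-frame rows"""
    if pose is None:
        s=monitor.state();p=np.array(s['eef_pos']);y=s['tcp_rot'][2]
    else: p=np.array(pose[:3],float);y=pose[3]
    for w in wps:
        st=w[4] if len(w)>4 else step
        d=np.array(w[:3])-p; dy=(w[3]-y+np.pi)%(2*np.pi)-np.pi
        n=int(max(1,np.ceil(np.linalg.norm(d)/st),np.ceil(abs(dy)/.17)));out=[]
        for k in range(n):
            c,s_=np.cos(y),np.sin(y);v=d/n
            out.append([round(t,4) for t in ((c*v[0]+s_*v[1])/150,(s_*v[0]-c*v[1])/150,-v[2]/150,-dy/n/(np.pi/2))]); y+=dy/n
        p=np.array(w[:3],float);print(n,out)
E
python3 -c "
from h import *
Y=np.pi+.109
plan([(450,300,200,Y),(471.9,-29.4,150,Y),(471.9,-29.4,37,Y)])"
```

```text
8 [[np.float64(-0.288), np.float64(-0.1739), np.float64(0.0118), np.float64(-0.0317)], [np.float64(-0.2789), np.float64(-0.188), np.float64(0.0118), np.float64(-0.0317)], [np.float64(-0.2692), np.float64(-0.2017), np.float64(0.0118), np.float64(-0.0317)], [np.float64(-0.2588), np.float64(-0.2149), np.float64(0.0118), np.float64(-0.0317)], [np.float64(-0.2478), np.float64(-0.2275), np.float64(0.0118), np.float64(-0.0317)], [np.float64(-0.2362), np.float64(-0.2396), np.float64(0.0118), np.float64(-0.0317)], [np.float64(-0.2239), np.float64(-0.251), np.float64(0.0118), np.float64(-0.0317)], [np.float64(-0.2111), np.float64(-0.2619), np.float64(0.0118), np.float64(-0.0317)]]
7 [[np.float64(0.0134), np.float64(-0.3141), np.float64(0.0476), np.float64(0.0)], [np.float64(0.0134), np.float64(-0.3141), np.float64(0.0476), np.float64(0.0)], [np.float64(0.0134), np.float64(-0.3141), np.float64(0.0476), np.float64(0.0)], [np.float64(0.0134), np.float64(-0.3141), np.float64(0.0476), np.float64(0.0)], [np.float64(0.0134), np.float64(-0.3141), np.float64(0.0476), np.float64(0.0)], [np.float64(0.0134), np.float64(-0.3141), np.float64(0.0476), np.float64(0.0)], [np.float64(0.0134), np.float64(-0.3141), np.float64(0.0476), np.float64(0.0)]]
3 [[np.float64(-0.0), np.float64(0.0), np.float64(0.2511), np.float64(0.0)], [np.float64(-0.0), np.float64(0.0), np.float64(0.2511), np.float64(0.0)], [np.float64(-0.0), np.float64(0.0), np.float64(0.2511), np.float64(0.0)]]
```

Call:
move_arm:
  moves: [-0.29, -0.17, 0.01, -0.032, -0.28, -0.19, 0.01, -0.032, -0.27, -0.2, 0.01, -0.032, -0.26, -0.21, 0.01, -0.032, -0.25, -0.23, 0.01, -0.032, -0.24, -0.24, 0.01, -0.032, -0.22, -0.25, 0.01, -0.032, -0.21, -0.26, 0.01, -0.032]
  claw: 25

```text
t: 1.1
eef_pos: [452.5, 300.2, 202.4]
tcp_rot: [3.142, -0.0, -3.028]
ft_force: [0.7, 0.6, -0.3]
opening: 0.272
grip_force: 0.0
```

Call:
move_arm:
  moves: [0.013, -0.31, 0.048, 0, 0.013, -0.31, 0.048, 0, 0.013, -0.31, 0.048, 0, 0.013, -0.31, 0.048, 0, 0.013, -0.31, 0.048, 0, 0.013, -0.31, 0.048, 0, 0.013, -0.31, 0.048, 0, 0, 0, 0, 0]

```text
t: 2.1
eef_pos: [474.4, -25.7, 151.6]
tcp_rot: [3.141, -0.001, -3.033]
ft_force: [0.0, 0.9, 0.2]
opening: 0.263
grip_force: 0.0
```

```bash
sed -i 's/\[round(t,4)/[float(round(t,4))/' h.py; python3 -c "
from h import *
Y=np.pi+.109
plan([(471.9,-29.4,37,Y)])
s=monitor.state();print(s['t'],s['tcp_rot'],s['ft_force'])
shot('wrist','w0.png')
T=np.array(viewer.camera_info('wrist')['camera_from_world']);print(-T[:3,:3].T@T[:3,3]-s['eef_pos'],T[:3,:3].round(2))
"
```

```text
3 [[0.0065, -0.0076, 0.2547, -0.0001], [0.0065, -0.0076, 0.2547, -0.0001], [0.0065, -0.0076, 0.2547, -0.0001]]
2.1 [ 3.14140109e+00 -8.98411365e-04 -3.03291015e+00] [0.01591347 0.87761057 0.1780252 ]
[-68.97574029  -6.43065555 169.0361967 ] [[-0.11  0.99  0.  ]
 [ 0.96  0.11  0.25]
 [ 0.24  0.03 -0.97]]
```

View pics/w0.png

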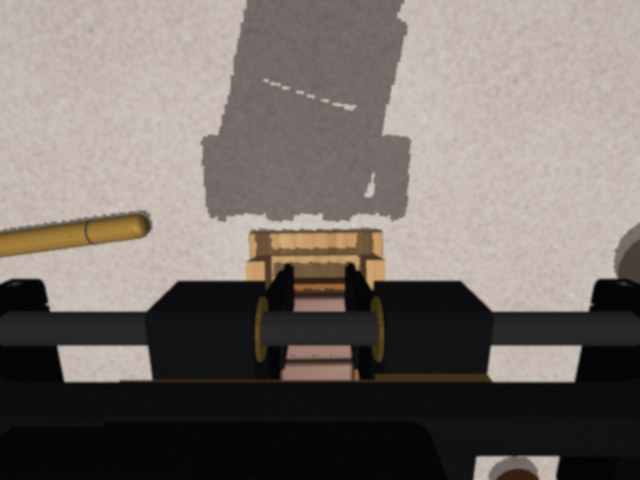

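Wrist view: fingers at about (288,290) and (352,290), centred between the cheeks (inner faces about 270 and 365). I'll descend and push.

Call:
move_arm:
  moves: [0.0065, -0.0075, 0.255, 0, 0.0065, -0.0075, 0.255, 0, 0.0065, -0.0075, 0.255, 0, 0, 0, 0, 0]

```text
t: 2.65
eef_pos: [470.8, -25.9, 35.9]
tcp_rot: [3.14, -0.004, -3.028]
ft_force: [0.3, -0.1, -0.1]
opening: 0.263
grip_force: 0.0
```

Call:
move_arm:
  moves: [-0.083, 0, 0, 0, -0.083, 0, 0, 0, -0.06, 0, -0.0128, 0, -0.06, 0, -0.0128, 0, -0.06, 0, -0.0128, 0, -0.06, 0, -0.0128, 0]

```text
t: 3.4
eef_pos: [532.4, -20.0, 46.1]
tcp_rot: [3.141, -0.001, -3.029]
ft_force: [-4.7, -0.6, 2.0]
opening: 0.264
grip_force: 2.9
```

Call:
move_arm:
  moves: [-0.06, 0, -0.0128, 0, -0.06, 0, -0.0128, 0, -0.05, 0, -0.0106, 0, -0.02, 0, -0.004, 0]

```text
t: 3.9
eef_pos: [560.8, -16.8, 52.1]
tcp_rot: [3.141, -0.001, -3.029]
ft_force: [-8.0, -1.1, 6.5]
opening: 0.257
grip_force: 4.1
```

Call:
move_arm:
  moves: [-0.015, 0, -0.003, 0, -0.015, 0, -0.003, 0]

```text
t: 4.15
eef_pos: [563.9, -16.3, 52.7]
tcp_rot: [3.141, -0.003, -3.029]
ft_force: [-16.2, -3.9, 7.6]
opening: 0.265
grip_force: 8.2
```

Call:
move_arm:
  moves: [-0.012, 0, -0.002, 0, 0, 0, 0, 0]

```text
t: 4.4
eef_pos: [563.9, -16.3, 52.7]
tcp_rot: [3.141, -0.007, -3.029]
ft_force: [-19.1, -4.7, 10.0]
opening: 0.264
grip_force: 9.6
```

Call:
move_arm:
  moves: [-0.012, 0, -0.002, 0, 0, 0, 0, 0]

```text
t: 4.65
eef_pos: [564.0, -16.3, 52.8]
tcp_rot: [3.14, -0.011, -3.029]
ft_force: [-26.0, -7.8, 13.3]
opening: 0.263
grip_force: 13.5
```

Stalled with the force rising at the expected home position, so the tray is against the stop. Next I back off, lift, and go over the tube.

```bash
python3 -c "
from h import *
plan([(546,-18.3,51,3.2507),(546,-18.3,150,3.2507),(532.8,-340.5,120,1.805)])"
```

```text
1 [[0.1205, -0.0001, 0.0121, 0.0023]]
2 [[-0.0, 0.0, -0.33, -0.0], [-0.0, 0.0, -0.33, -0.0]]
9 [[0.0357, -0.2362, 0.0222, 0.1023], [-0.0025, -0.2389, 0.0222, 0.1023], [-0.0407, -0.2354, 0.0222, 0.1023], [-0.0778, -0.2258, 0.0222, 0.1023], [-0.1129, -0.2105, 0.0222, 0.1023], [-0.1452, -0.1897, 0.0222, 0.1023], [-0.1736, -0.164, 0.0222, 0.1023], [-0.1976, -0.1342, 0.0222, 0.1023], [-0.2165, -0.1008, 0.0222, 0.1023]]
```

Call:
move_arm:
  moves: [0.15, 0, 0.01, 0, 0, 0, -0.33, 0, 0, 0, -0.33, 0, 0, 0, 0, 0]

```text
t: 5.15
eef_pos: [548.6, -18.7, 154.3]
tcp_rot: [-3.14, 0.008, -3.029]
ft_force: [0.4, -0.3, 0.1]
opening: 0.264
grip_force: 0.0
```

Call:
move_arm:
  moves: [0.036, -0.236, 0.022, 0.1023, -0.0025, -0.239, 0.022, 0.1023, -0.04, -0.235, 0.022, 0.1023, -0.078, -0.226, 0.022, 0.1023, -0.113, -0.21, 0.022, 0.1023, -0.145, -0.19, 0.022, 0.1023, -0.174, -0.164, 0.022, 0.1023, -0.198, -0.134, 0.022, 0.1023, -0.216, -0.1, 0.022, 0.1023, 0, 0, 0, 0]
  claw: 60

```text
t: 6.4
eef_pos: [534.0, -342.6, 119.4]
tcp_rot: [-3.141, -0.0, 1.804]
ft_force: [-0.8, 1.0, 0.4]
opening: 0.632
grip_force: 0.0
```

```bash
python3 -c "
from h import *
print(monitor.state()['t'])
w=shot('wrist','w1.png');t=shot('top','t1.png')
print([proj('wrist',p).round() for p in([532.8,-340.5,11],[517,-274,11],[505,-224,11],[493.8,-175.6,11])])
plan([(532.8,-340.5,4,1.805)])
c=cv2.convertScaleAbs(t[180:335,275:375],alpha=2.2);c=cv2.resize(c,None,fx=3.09,fy=3.09,interpolation=cv2.INTER_CUBIC)
o=np.hstack([cv2.resize(w,None,fx=.75,fy=.75)[:], np.zeros((360,310,3),np.uint8)]);o=np.vstack([o,np.zeros((120,790,3),np.uint8)]);o[:c.shape[0],480:480+c.shape[1]]=c
cv2.imwrite('pics/m1.png',o[:,:,::-1])
" 
```

```text
6.4
[array([318., 233.]), array([318., 143.]), array([319.,  68.]), array([319., -12.])]
3 [[0.0005, -0.0031, 0.2575, 0.0009], [0.0005, -0.0031, 0.2575, 0.0009], [0.0005, -0.0031, 0.2575, 0.0009]]
```

View pics/m1.png

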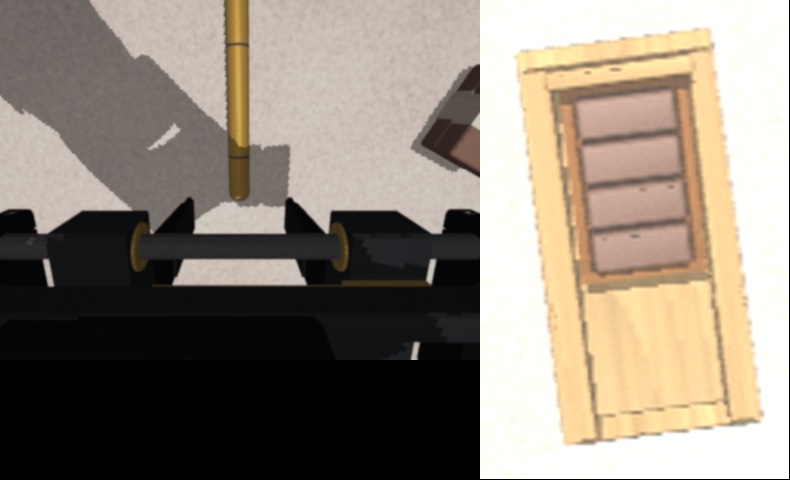

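The top crop shows the tray home against the stop. In the wrist view the tube is centred and parallel, with rings at about (237,43) and (237,157) in the 0.75-scale picture. I'll measure the middle from the rings.

```bash
python3 -c "
from h import *
im=cv2.imread('pics/w1.png').astype(int)
for a,b in((45,75),(195,225)):
    print(a+np.argmin(im[a:b,308:325].sum(axis=(1,2))))
for v in (57,150,209):
    row=im[v+6 if v!=150 else v];m=np.where(row[270:370,2]-row[270:370,0]>45)[0]+270;print(v,m.min(),m.max())
A=ray('wrist',316.5,57.5,22);B=ray('wrist',317,209,22);d=B-A
print(A,B,np.linalg.norm(d),(A+B)/2,np.arctan2(-d[1],-d[0]))
"
```

```text
58
210
57 302 330
150 304 330
209 306 330
[ 502.54990958 -219.82365107   22.        ] [ 527.19625476 -320.35714179   22.        ] 103.51050713662381 [ 514.87308217 -270.09039643   22.        ] 1.8112103546484135
```

```bash
python3 -c "
from h import *
plan([(531.5,-338.1,5,1.810)])
"
```

```text
3 [[0.0063, -0.0046, 0.2552, -0.0002], [0.0063, -0.0046, 0.2552, -0.0002], [0.0063, -0.0046, 0.2552, -0.0002]]
```

Call:
move_arm:
  moves: [0.006, -0.0045, 0.25, -0.002, 0.006, -0.0045, 0.25, -0.002, 0.006, -0.0045, 0.25, 0, 0, 0, 0.005, 0, 0, 0, 0, 0]

```text
t: 7.12
eef_pos: [532.4, -338.3, 8.4]
tcp_rot: [3.141, 0.001, 1.815]
ft_force: [-0.5, -0.1, 0.4]
opening: 0.632
grip_force: 0.0
```

Call:
move_arm:
  moves: [0, 0, 0, 0, 0, 0, 0, 0, 0, 0, 0, 0, 0, 0, 0, 0]
  claw: 10

```text
t: 7.62
eef_pos: [531.8, -338.6, 7.4]
tcp_rot: [3.141, 0.0, 1.814]
ft_force: [0.5, 0.2, -0.5]
opening: 0.267
grip_force: 0.0
```

The grip would be shallow at z = 7.4, so I'll open a little, go about 4 mm lower and then close.

Call:
move_arm:
  moves: [0, 0, 0, 0, 0, 0, 0.027, 0, 0, 0, 0, 0]
  claw: 40

```text
t: 8.0
eef_pos: [531.5, -338.4, 2.7]
tcp_rot: [-3.141, -0.001, 1.814]
ft_force: [0.2, -0.3, 0.1]
opening: 0.42
grip_force: 0.0
```

Call:
move_arm:
  moves: [0, 0, 0, 0, 0, 0, 0, 0, 0, 0, 0, 0, 0, 0, 0, 0, 0, 0, 0, 0]
  claw: 5

```text
t: 8.62
eef_pos: [531.8, -338.6, 3.2]
tcp_rot: [3.141, 0.0, 1.814]
ft_force: [0.5, 0.0, 0.1]
opening: 0.224
grip_force: 30.0
```

Call:
move_arm:
  moves: [0, 0, -0.15, 0, 0, 0, -0.25, 0, 0, 0, 0, 0]

```text
t: 9.0
eef_pos: [532.7, -339.3, 65.6]
tcp_rot: [3.139, 0.003, 1.814]
ft_force: [0.1, 0.3, -2.3]
opening: 0.226
grip_force: 30.0
```

```bash
python3 -c "
from h import *
w=shot('wrist','w2.png');s=shot('scene','s2.png')
c=cv2.convertScaleAbs(s[200:400,60:330],alpha=1.8);c=cv2.resize(c,None,fx=1.48,fy=1.48)
o=np.zeros((360,480+c.shape[1],3),np.uint8);o[:,:480]=cv2.resize(w,None,fx=.75,fy=.75);o[:c.shape[0],480:]=c[:360]
print(o.shape);cv2.imwrite('pics/m2.png',o[:,:800,::-1]);print(monitor.state()['moment'])
"
```

```text
(360, 880, 3)
[-0.1148551   0.02503187  0.00258853]
```

View pics/m2.png

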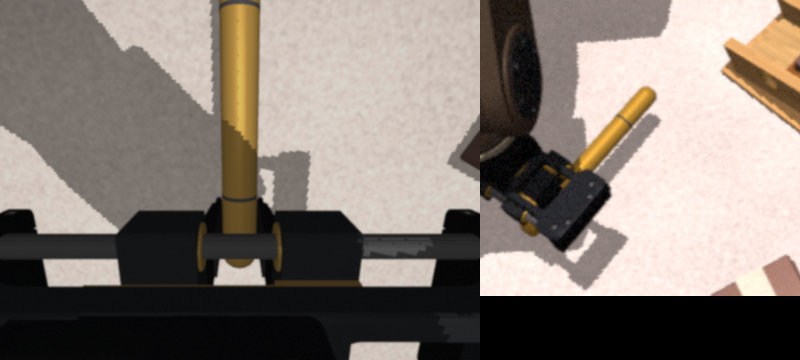

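The tube is held with its rings at about (239,3) and (239,199) in the 0.75-scale view. I'll solve for droop and grip offset from the ring rows.

```bash
python3 -c "
from h import *
from scipy.optimize import least_squares
im=cv2.imread('pics/w2.png').astype(int)
r1=np.argmin(im[0:20,308:325].sum(axis=(1,2)));r2=250+np.argmin(im[250:280,308:325].sum(axis=(1,2)));print(r1,r2)
for v in(20,100,200,250):
    m=np.where(im[v,250:390,2]-im[v,250:390,0]>35)[0]+250;print(v,m.min(),m.max())
s=monitor.state();p=np.array(s['eef_pos']);y=s['tcp_rot'][2];d=np.array([np.cos(y),np.sin(y),0])
def pt(t,dl,off,u): # point on top of tube, t from middle inward
    L=off+t
    return p+d*(L*np.cos(dl)+11*np.sin(dl))+[0,0,8-L*np.sin(dl)+11*np.cos(dl)]
f=lambda x:[proj('wrist',pt(52,x[0],x[1],0))[1]-r1,proj('wrist',pt(-52,x[0],x[1],0))[1]-r2]
r=least_squares(f,[0,70]);print(r.x,r.fun, f([0,70]))
B=stand((0,0,20),Q);print(p,y,B)
"
```

```text
2 267
20 293 345
100 294 344
200 296 342
250 297 341
[3.45320537e-02 6.79464463e+01] [-3.39246409e-11  4.87148100e-11] [np.float64(-9.678321285893634), np.float64(-3.2424250615069923)]
[ 531.52096547 -338.43461005   62.90166388] 1.814013649577089 [562.16644372 -19.55235051  59.56295201]
```

```bash
python3 -c "
from h import *
plan([(588.3,-258.2,57,1.680)],step=35)
"
```

```text
3 [[0.1427, 0.1654, 0.0131, 0.0284], [0.1499, 0.1589, 0.0131, 0.0284], [0.1569, 0.152, 0.0131, 0.0284]]
```

Call:
move_arm:
  moves: [0.143, 0.165, 0.013, 0.0284, 0.15, 0.159, 0.013, 0.0284, 0.157, 0.152, 0.013, 0.0284, 0, 0, 0, 0, 0, 0, 0, 0]

```text
t: 9.72
eef_pos: [587.8, -258.3, 56.3]
tcp_rot: [-3.14, -0.001, 1.681]
ft_force: [0.2, -0.3, -1.7]
opening: 0.227
grip_force: 30.0
```

```bash
python3 -c "
from h import *
s=monitor.state();p=np.array(s['eef_pos']);y=s['tcp_rot'][2];print(p,s['tcp_rot'])
w=shot('wrist','w3.png');t=shot('top','t3.png');c=shot('scene','s3.png')
d=np.array([np.cos(y),np.sin(y),0])
for dl in(0,.035):
    print([[n,proj(n,p+d*L+[0,0,8-L*dl]).round(1)] for n in('scene','top') for L in(168,16,120)])
print('bore',[proj(n,stand((0,-52,20),Q)).round(1) for n in('scene','top','wrist')],[proj(n,stand((0,-52,40),Q)).round(1) for n in('scene','top','wrist')])
a=cv2.convertScaleAbs(c[190:340,140:310],alpha=2);a=cv2.resize(a,None,fx=2.3,fy=2.3,interpolation=cv2.INTER_CUBIC)
b=cv2.convertScaleAbs(t[220:340,290:460],alpha=2);b=cv2.resize(b,None,fx=2.3,fy=2.3,interpolation=cv2.INTER_CUBIC)
v=cv2.resize(w[:200,160:480],None,fx=1.2,fy=1.2)
o=np.zeros((600,790,3),np.uint8);o[:345,:391]=a;o[:276,395:786]=b;o[350:590,:384]=v
cv2.imwrite('pics/m3.png',o[:,:,::-1])
"
```

```text
[ 587.83409057 -258.33635183   56.34765871] [-3.14024617e+00 -8.76777787e-04  1.68089606e+00]
[['scene', array([245.2, 260.8])], ['scene', array([177.9, 325.5])], ['scene', array([224.9, 280.4])], ['top', array([370.1, 272.7])], ['top', array([456.5, 262.6])], ['top', array([397.4, 269.5])]]
[['scene', array([245.6, 262.5])], ['scene', array([178. , 325.6])], ['scene', array([225.2, 281.5])], ['top', array([369.7, 272.7])], ['top', array([456.4, 262.6])], ['top', array([397. , 269.5])]]
bore [array([254.1, 254.4]), array([358.3, 273.7]), array([ 321.4, -199. ])] [array([251.2, 247.2]), array([359.5, 276.1]), array([ 308.3, -256.4])]
```

View pics/m3.png

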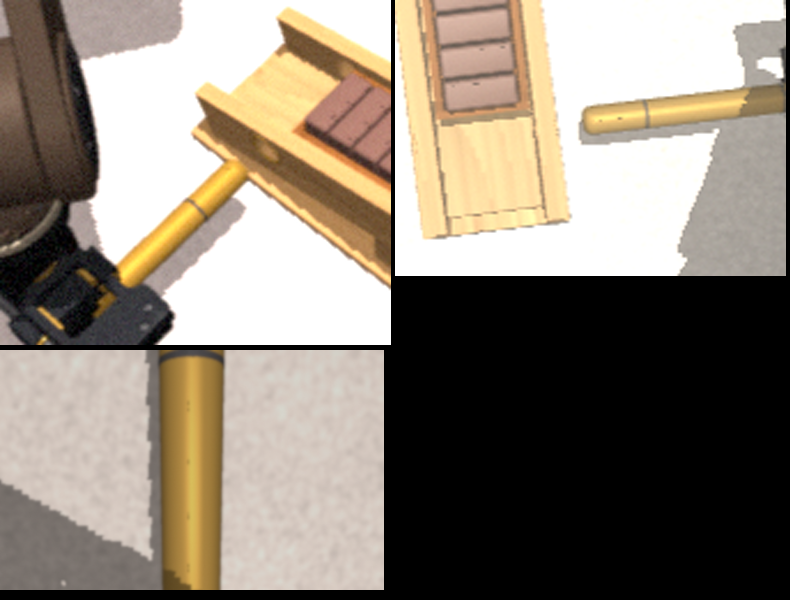

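Scene crop: tube tip at about (243,165), bore at about (267,151), with 20 mm still to go. Top crop agrees with the predicted tip. A tight zoom will show the bore against its predicted outline.

```bash
python3 -c "
from h import *
s=monitor.state();p=np.array(s['eef_pos']);y=s['tcp_rot'][2]
d=np.array([np.cos(y),np.sin(y),0])
im=cv2.imread('pics/s3.png');k=11;u0,v0=222,232
def mk(over):
    c=cv2.convertScaleAbs(im[v0:v0+46,u0:u0+36],alpha=2.2);c=cv2.resize(c,None,fx=k,fy=k,interpolation=cv2.INTER_CUBIC)
    if over:
        f=lambda P,col:cv2.circle(c,tuple(int(v) for v in ((proj('scene',P)-[u0,v0]+.5)*k-.5)),2,col,-1)
        for th in np.arange(0,6.28,.25): f(stand((12.5*np.cos(th),-52,20+12.5*np.sin(th)),Q),(255,0,0))
        for x in range(-70,30,4): f(stand((x,-52,40),Q),(0,0,255))
        for dl,col in((0,(0,200,0)),(.035,(255,0,255))):
            for L in(158,140):
                for th in np.arange(0,6.28,.3):f(p+d*L+[0,0,8-L*dl]+11*(np.cos(th)*np.array([d[1],-d[0],0])+np.array([0,0,np.sin(th)])),col)
    return c
o=np.hstack([mk(0),mk(1)]);cv2.imwrite('pics/m4.png',o[:600]);print(o.shape)
for v in np.eye(3): print((proj('scene',stand(np.array([0,-52,20])+v*10,Q))-proj('scene',stand((0,-52,20),Q)))/10)
"
```

```text
(506, 792, 3)
[0.40920798 0.26483059]
[ 0.40693676 -0.39099815]
[-0.14669979 -0.35856688]
```

View pics/m4.png

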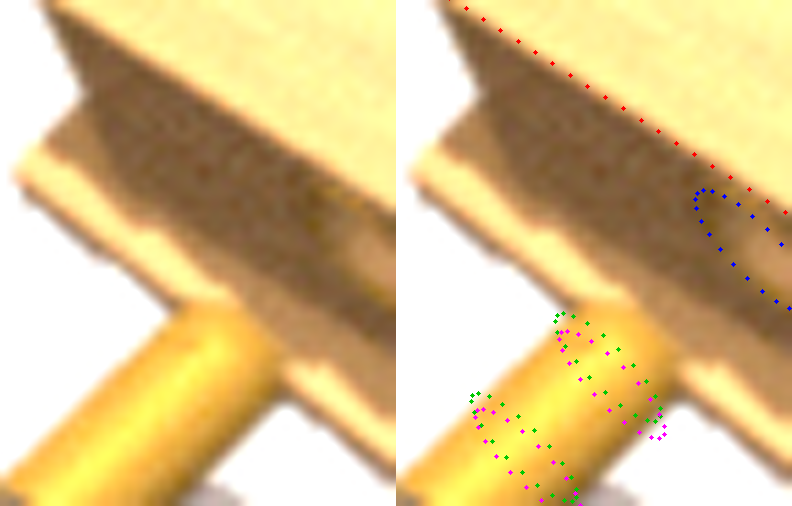

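The cheek edge matches the prediction. The bore rim sits about 1 px further uphill and the droop is about 0.02 rad, so I'll shift 2 mm uphill and 2 mm down and advance gently.

Call:
move_arm:
  moves: [0, 0.013, 0.012, 0, 0.08, 0, 0, 0, 0.08, 0, 0, 0, 0.04, 0, 0, 0]

```text
t: 10.38
eef_pos: [587.0, -227.0, 55.6]
tcp_rot: [-3.141, -0.0, 1.681]
ft_force: [0.1, -0.5, -2.1]
opening: 0.225
grip_force: 30.0
```

Call:
move_arm:
  moves: [0.04, 0, 0, 0, 0.04, 0, 0, 0, 0, 0, 0, 0]

```text
t: 10.75
eef_pos: [585.8, -215.9, 55.5]
tcp_rot: [-3.142, -0.0, 1.681]
ft_force: [-0.2, -0.2, -2.0]
opening: 0.224
grip_force: 30.0
```

No contact through the right bore (the tip is now about 8 mm past its inner face). Continuing.

Call:
move_arm:
  moves: [0.08, 0, 0, 0, 0.08, 0, 0, 0, 0.08, 0, 0, 0, 0.08, 0, 0, 0]

```text
t: 11.25
eef_pos: [580.4, -167.6, 55.5]
tcp_rot: [-3.142, -0.0, 1.68]
ft_force: [-0.3, -1.2, -3.0]
opening: 0.226
grip_force: 30.0
```

Call:
move_arm:
  moves: [0.05, 0, 0, 0, 0.05, 0, 0, 0, 0.05, 0, 0, 0]

```text
t: 11.62
eef_pos: [578.0, -145.9, 55.5]
tcp_rot: [-3.142, -0.0, 1.68]
ft_force: [-0.3, -1.4, -3.6]
opening: 0.222
grip_force: 30.0
```

Call:
move_arm:
  moves: [0.03, 0, 0.007, 0, 0.05, 0, 0, 0, 0.05, 0, 0, 0]

```text
t: 12.0
eef_pos: [575.9, -126.4, 54.4]
tcp_rot: [-3.142, -0.0, 1.68]
ft_force: [0.6, -1.5, -3.2]
opening: 0.226
grip_force: 30.0
```

Call:
move_arm:
  moves: [0.05, 0, 0, 0, 0.05, 0, 0, 0, 0.05, 0, 0, 0]

```text
t: 12.38
eef_pos: [573.3, -104.0, 54.3]
tcp_rot: [-3.141, -0.0, 1.68]
ft_force: [-0.5, -1.8, -5.5]
opening: 0.221
grip_force: 30.0
```

Call:
move_arm:
  moves: [0.02, 0, 0.01, 0, 0.04, 0, 0, 0, 0.03, 0, 0, 0, 0, 0, 0, 0]

```text
t: 12.88
eef_pos: [572.1, -90.7, 53.1]
tcp_rot: [3.141, -0.0, 1.68]
ft_force: [0.2, -0.3, -1.7]
opening: 0.225
grip_force: 30.0
```

```bash
python3 -c "
from h import *
print(monitor.state()['eef_pos'])
t=shot('top','t4.png');w=shot('wrist','w4.png')
for L in(-52,52): print([proj(n,stand((0,L,20),Q)+[0,0,9.5]).round(1) for n in('top','wrist')])
a=cv2.convertScaleAbs(t[240:300,270:400],alpha=2);a=cv2.resize(a,None,fx=6,fy=6,interpolation=cv2.INTER_CUBIC)
b=cv2.resize(w[100:300,160:480],None,fx=1.1,fy=1.1)
o=np.zeros((590,790,3),np.uint8);o[:360,:780]=a;o[365:585,:352]=b
cv2.imwrite('pics/m5.png',o[:,:,::-1])
"
```

```text
[572.07161004 -90.69547799  53.07804478]
[array([358.8, 273.7]), array([315.1, 256.8])]
[array([299.1, 280.6]), array([314.5, -11.2])]
```

View pics/m5.png

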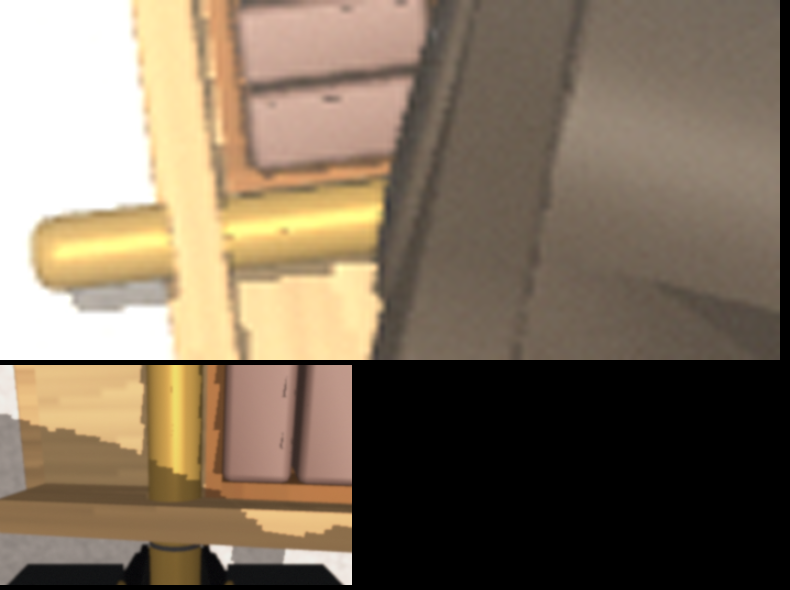

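The tube is through both bores: left tip at (33,250) in the top crop, right ring just outside the right cheek at about row 547 in the wrist crop. I'll compute the remaining distance.

```bash
python3 -c "
from h import *
w=cv2.imread('pics/w4.png').astype(int)
g=w[230:290,308:325].sum(axis=(1,2));print(g[::1])
from scipy.ndimage import gaussian_filter1d as G
col=w[225:275,240:270].sum(axis=(1,2))/30;print('cheek edge rows u240-270',225+np.argsort(-np.abs(np.diff(G(col,1))))[:4])
print('pred cheek outer top at u~255', proj('wrist',stand((-10-15,-52,40),Q)),proj('wrist',stand((-10,-52,40),Q)))
r=lambda v:ray('wrist',317,v,69)
for v in(263,265,267):
    P=r(v)-np.r_[Q[:2],0]; print(v,-np.sin(Q[2])*P[0]+np.cos(Q[2])*P[1])
s=cv2.imread('pics/t4.png').astype(int)
row=s[281:284,265:300].sum(axis=(0,2));print(row)
print(proj('top',stand((0,100,20),Q)),proj('top',stand((0,96,20),Q)), proj('top',stand((0,52,40),Q)),proj('top',stand((0,38,40),Q)))
"
```

```text
[5799 5883 5864 5822 5778 5744 5711 5670 5630 5596 5557 5520 5513 5499
 5494 5487 5482 5487 5509 5525 5536 5569 5593 5606 5612 5601 5613 5624
 5626 5597 5464 5134 4733 4379 3891 3251 2779 2660 2930 3520 4089 4369
 4452 4453 4459 4458 4447 4453 4460 4447 4447 4437 4436 4449 4441 4432
 4428 4437 4427 4421]
cheek edge rows u240-270 [226 257 225 258]
pred cheek outer top at u~255 [248.1265421  260.20849339] [281.66349202 262.58527574]
263 -54.899503929296756
265 -55.833982894339115
267 -56.77114943848187
[1245 1230 1236 1237 1217 1219 1232 1244 1246 1152  876  774  836  875
  950  993  989  972  970  969  960  955  937  922  914  900  891  882
  873  856  848  834  823  842  944]
[272.09616602 283.68469048] [274.37038533 283.42099778] [299.02206437 283.13061167] [307.17987808 282.18424222]
```

Call:
move_arm:
  moves: [0.016, 0, 0.003, 0, 0.015, 0, 0, 0, 0, 0, 0, 0, 0, 0, 0, 0]

```text
t: 13.48
eef_pos: [571.5, -86.4, 52.5]
tcp_rot: [-3.142, -0.0, 1.68]
ft_force: [0.1, 1.1, -0.6]
opening: 0.224
grip_force: 30.0
```

Call:
move_arm:
  moves: [0, 0, 0, 0, 0, 0, 0, 0, 0, 0, 0, 0]
  claw: 50

```text
t: 13.85
eef_pos: [571.6, -86.5, 52.6]
tcp_rot: [3.141, -0.0, 1.68]
ft_force: [-0.2, 0.3, -0.3]
opening: 0.479
grip_force: 0.0
```

Call:
move_arm:
  moves: [0, 0, -0.3, 0, 0, 0, -0.3, 0, -0.3, 0, -0.1, 0, -0.4, 0, 0, 0, -0.4, 0, 0, 0, -0.4, 0, 0, 0, 0, 0, 0, 0, 0, 0, 0, 0]

```text
t: 14.85
eef_pos: [595.7, -309.7, 157.2]
tcp_rot: [-3.141, -0.001, 1.68]
ft_force: [-0.6, 0.4, -0.1]
opening: 0.524
grip_force: 0.0
```

```bash
python3 -c "
from h import *
s=monitor.state();print(s['t'],s['eef_pos'],s['ft_force'])
t=shot('top','t5.png').astype(int);c=shot('scene','s5.png')
L=100
uv=lambda y,z=18:proj('top',stand((0,y,z),Q))
for nm,ys in(('left',np.arange(85,108,1.)),('right',np.arange(-85,-108,-1.))):
    v=[float(cv2.remap(t.astype(np.float32),*[np.float32([[k]]) for k in uv(y)],cv2.INTER_LINEAR).sum()) for y in ys]
    print(nm,[(y,int(k)) for y,k in zip(ys,v)])
for nm,ys in(('leftring',np.arange(46,60,1.)),('rightring',np.arange(-46,-60,-1.))):
    v=[float(cv2.remap(t.astype(np.float32),*[np.float32([[k]]) for k in uv(y,28)],cv2.INTER_LINEAR).sum()) for y in ys]
    print(nm,[(y,int(k)) for y,k in zip(ys,v)])
a=cv2.convertScaleAbs(t[190:330,260:400].astype(np.uint8),alpha=2);a=cv2.resize(a,None,fx=4.2,fy=4.2,interpolation=cv2.INTER_CUBIC);cv2.imwrite('pics/m6.png',a[:,:,::-1]);print(a.shape)
"
```

```text
14.85 [ 595.74866414 -309.68019285  157.17105511] [-0.60858986  0.41431508 -0.0941382 ]
left [(np.float64(85.0), 300), (np.float64(86.0), 300), (np.float64(87.0), 301), (np.float64(88.0), 303), (np.float64(89.0), 304), (np.float64(90.0), 305), (np.float64(91.0), 302), (np.float64(92.0), 292), (np.float64(93.0), 273), (np.float64(94.0), 259), (np.float64(95.0), 247), (np.float64(96.0), 238), (np.float64(97.0), 232), (np.float64(98.0), 236), (np.float64(99.0), 260), (np.float64(100.0), 314), (np.float64(101.0), 341), (np.float64(102.0), 358), (np.float64(103.0), 358), (np.float64(104.0), 356), (np.float64(105.0), 353), (np.float64(106.0), 353), (np.float64(107.0), 356)]
right [(np.float64(-85.0), 263), (np.float64(-86.0), 263), (np.float64(-87.0), 264), (np.float64(-88.0), 263), (np.float64(-89.0), 262), (np.float64(-90.0), 262), (np.float64(-91.0), 261), (np.float64(-92.0), 260), (np.float64(-93.0), 257), (np.float64(-94.0), 251), (np.float64(-95.0), 241), (np.float64(-96.0), 230), (np.float64(-97.0), 227), (np.float64(-98.0), 225), (np.float64(-99.0), 226), (np.float64(-100.0), 249),
[... 238 characters left out ...]
7.0), 291), (np.float64(48.0), 293), (np.float64(49.0), 297), (np.float64(50.0), 301), (np.float64(51.0), 299), (np.float64(52.0), 282), (np.float64(53.0), 273), (np.float64(54.0), 268), (np.float64(55.0), 270), (np.float64(56.0), 274), (np.float64(57.0), 275), (np.float64(58.0), 277), (np.float64(59.0), 278)]
rightring [(np.float64(-46.0), 291), (np.float64(-47.0), 291), (np.float64(-48.0), 293), (np.float64(-49.0), 295), (np.float64(-50.0), 294), (np.float64(-51.0), 285), (np.float64(-52.0), 263), (np.float64(-53.0), 233), (np.float64(-54.0), 204), (np.float64(-55.0), 221), (np.float64(-56.0), 238), (np.float64(-57.0), 237), (np.float64(-58.0), 236), (np.float64(-59.0), 235)]
(588, 588, 3)
```

```bash
python3 -c "
from h import *
a=cv2.imread('pics/t1.png',0)[206:262,302:352];b=cv2.imread('pics/t5.png',0)[206:262,302:352]
print(cv2.phaseCorrelate(np.float32(a),np.float32(b)),np.abs(a.astype(int)-b).mean())
print(order.job_done())
"
```

```text
((0.007829819711513863, -0.022017796667284983), 0.9850570084253947) 1.185
the job is handed in; nothing more can be done
None
```

The job is handed in at about 15 s of the 64 s limit, but no verdict came back. By the camera, the tray is against the stop, the tube is through both bores with its middle about 1 mm off centre, and the gripper is clear; I did not re-measure the bystanders at the end, but the arm never went near them.

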